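Sort candles into stock trays and the remelting pan

TASK

Sort the five loose candles on the bench: stand the two black-shelled bowl candles (orange and green wax) in the plywood tray that already holds a bowl candle, stand the two square pillar candles (honey and ivory) in the tray that already holds a square pillar, and put the burnt-down wine-red stub into the steel remelting pan. Set the four good candles down upright on the floor of their tray, without dropping them, and leave the two candles that are already packed where they stand.

Things in the scene. Friction and masses are not known exactly. Their poses are not given: they have to be found in the camera images.
- shell_orange: loose bowl candle: a round, straight-sided rough black grit shell, 56 mm in diameter and 44 mm high, filled with orange wax (disc 42 mm across, 4 mm below the rim), a soft thin white wick in the middle up to 8 mm above the rim; 70 to 140 g. Origin at the centre of its underside, z up
- shell_green: loose bowl candle: a round, straight-sided rough black grit shell, 56 mm in diameter and 44 mm high, filled with yellow-green wax (disc 42 mm across, 4 mm below the rim), a soft thin white wick in the middle up to 8 mm above the rim; 70 to 140 g. Origin at the centre of its underside, z up
- pillar_honey: loose square pillar candle of honey-yellow wax, 42 x 42 mm in plan and 72 mm high, flat top with a soft thin white wick up to 12 mm above it; 80 to 160 g. Origin at the centre of its underside, z up, x and y square to its sides
- pillar_ivory: loose square pillar candle of ivory white wax, 42 x 42 mm in plan and 72 mm high, flat top with a soft thin white wick up to 12 mm above it; 80 to 160 g. Origin at the centre of its underside, z up, x and y square to its sides
- stub: burnt-down round candle stub of dark wine-red wax with hollowed top and black wick, 42 mm in diameter (drips on its side to 45 mm) and 30 mm high; 28 to 56 g. Origin at the centre of its underside, z up
- shell_tray: low open stock tray of pale plywood, fixed to the bench, 122 mm (its x) by 238 mm (its y) outside, 108 by 224 mm inside; floor 6 mm above the bench, rim 22 mm above the bench, walls 7 mm. This is the tray that holds the packed bowl candle, at its positive y end; the rest of it is empty and has room for two more in a row along y, at about 74 mm spacing. Origin at the centre of its underside, z up
- pillar_tray: low open stock tray of pale plywood, fixed to the bench, 122 mm (its x) by 238 mm (its y) outside, 108 by 224 mm inside; floor 6 mm above the bench, rim 22 mm above the bench, walls 7 mm. This is the tray that holds the packed square pillar, at its negative y end; the rest of it is empty and has room for two more in a row along y, at about 74 mm spacing. Origin at the centre of its underside, z up
- pan: round open steel remelting pan, fixed to the bench, 150 mm across the rim and 42 mm high, wall 3 mm leaning outward (120 mm across the foot), inner floor 4 mm above the bench, with a few small flat spots of old wax, two dark loop handles that reach 96 mm from its centre at its -y and +y sides, 39 mm high. Origin at the centre of its underside, z up
- shell_packed: bowl candle already packed, with red wax: black shell 56 mm in diameter, 44 mm high, standing loose on the floor of shell_tray; to be left alone. Origin at the centre of its underside, z up
- pillar_packed: honey-yellow square pillar candle already packed, 42 x 42 x 72 mm, standing loose on the floor of pillar_tray; to be left alone. Origin at the centre of its underside, z up, x and y square to its sides
Things that resemble listed ones, but are neither listed nor needed, are in the scene too. Leave any pink look-alike of the shell_green alone. There is more than one size of the pillar_ivory; the job needs the larger.

How it is judged:
By the outcome, as a careful person would: the job done as asked, in the order asked, and still so for the second after the job is handed in, with the robot touching nothing.
It also fails if it takes over 122 s, if anything falls off the work surface, if the arm or the gripper's body presses on something with over 40 N, if the wrist force passes 120 N, or if a joint passes its speed limit or range.

ROBOT

A 6-joint arm with a two-finger parallel gripper is mounted at the origin on the work surface. World frame = base frame: x ahead of the robot, y to its left, z up, the work surface at z = 0. Lengths are in m, angles in degrees, forces in N, time in s.
With the tool pointing down it reaches from about 0.4 to 0.825 m from the base axis. Payload 7 kg.
Tool frame: the origin (TCP) lies on the centre line of the jaws, within the pads' length; the fingertips stand 19 mm ahead of it and the grasp point (between the pads) is the TCP (r.tip_extent is the distance from the TCP to the fingertips, in m); z points along the fingers, y is the line along which they close (so a half turn about z gives the same grasp; the last joint's range is limited). The gripper opens to 88 mm and grips with 3 to 60 N. Pads are 19 mm wide; open, the fingers measure 130 mm over their backs; the gripper's body (78 mm by 193 mm) begins 47 mm behind the grasp point.
Start: joints at [-54.654, 20.546, 0.682, 0, -70.136, -16.507], TCP at [0.218, -0.639, 0.246] pointing down, gripper open.
Joint ranges: [-176.03, 176.03], [-82.01, 121.73], [-58.28, 71.71], [-173.87, 95.51], [-174.79, -0.11], [-173.66, 173.66]. Speed limits (degrees/s): [136.94, 136.94, 172.46, 180, 180, 180].

INTERFACE

Orientations are given as [roll, pitch, yaw] about the fixed x, y, z axes, in that order (R = Rz(yaw) Ry(pitch) Rx(roll)).
In Python, from plant import r gives the robot as it stands. The module is installed in compiled form; this text tells all that it offers.
- The arm moves only by the tool jog_arm, never from a script. Its argument "deltas" is a list that holds one entry, the list of rows, each a list of 5 numbers: the opening, from -1 (shut) to 1 (fully open), then the shift along the world's x, y, z in cm, then the turn about the world's z in rad. In form: [[[claw, dx, dy, dz, turn], ...]]. A call has 1 to 8 rows; each row shifts and turns the commanded pose from where the row before left it; what a row does not reach is not made up. A row lasts 1/8 s, in which the tool goes at most 62.5 mm and 10.7 degrees, less where a joint would pass 70% of its speed; a pose out of reach is approached as far as the arm can. A call with a gripper value outside its range is refused whole. The fingers move at their own pace and stop on an object; "force" is the grip in N (left out, the last holds). Time passes only in rows, so rows that do not move let the fingers close. It gives the time, the measured TCP pose, the force, the opening and the grip force at its end, in the units of the state.
- r.get_state(): the state, without advancing time (a new reading comes with each control period).
- r.capture(name): name is "scene" or "top" or "wrist"; returns the picture (480x640x3 uint8, blue, green, red); there is no depth.
- r.camera_info(name): a dict with "fx", "fy", "cx", "cy" (pixels), "view" (4x4, takes a point from world to camera coordinates). Camera axes: x right, y up, looking along -z (the intrinsics and any distortion apply to the point x, -y, -z); pixel columns grow to the right and rows downward; lengths in m; the calibration is good to about 2 mm. A picture is of the moment at which its call begins: read the wrist's pose just before it. camera_info takes no time and is no camera call; for the wrist camera it gives the pose at the moment of the call.
- r.close_job(): hands the job in; it is judged then, once.
The state is a dict: "time_s": time; "joints": joint angles; "qd": joint speeds; "joint_torque": joint torques, N m; "tcp_pos": TCP position; "eef_rot": TCP orientation; "contact_force": force on the tool from outside, world axes, zero at the start; "moment": the same for the moment, N m; "gripper_width": finger opening in m; "gripper_force": force on a finger pad.
Only numpy, scipy, OpenCV 4.12 (cv2) and the standard library are available. Lean on these libraries where they do the work, as an engineer would, in place of code of your own. Each camera call takes 0.05 s, during which the arm holds its last target. There are 200 camera calls.

## Working session

There is one attempt and no reset: what is moved stays moved. The work goes in short steps, Python scripts to look and compute and a tool call to move; the robot and the scene stay as the last step left them, time stands still between calls to the robot, and variables do not carry over. Pictures are saved under pics/ and viewed, at most 14 in all, crops included, and the job is handed in when it is done.

Besides the shell and the picture viewer there is one more tool, called by a JSON object that holds its "op" and its "data". jog_arm: Moves the arm, as the interface text tells. Its arguments: {"type":"object","properties":{"deltas":{"type":"array"},"force":{"type":"number"}},"required":["deltas"]}

```bash
mkdir -p pics
cat > h.py <<'E'
import numpy as np, cv2
from plant import r
def ray(n,u,v,info=None):
    c=info or r.camera_info(n); V=np.array(c["view"])
    d=np.array([(u-c["cx"])/c["fx"],-(v-c["cy"])/c["fy"],-1.])
    R=V[:3,:3]; return -R.T@V[:3,3], R.T@d
def onz(n,u,v,z,info=None):
    o,d=ray(n,u,v,info); return o+d*(z-o[2])/d[2]
def tri(a,b):
    (o1,d1),(o2,d2)=a,b
    s=np.linalg.lstsq(np.c_[d1,-d2],o2-o1,rcond=None)[0]
    p,q=o1+s[0]*d1,o2+s[1]*d2
    return (p+q)/2,np.linalg.norm(p-q)
def proj(n,p,info=None):
    c=info or r.camera_info(n); q=np.array(c["view"])@np.r_[p,1]
    return c["cx"]+c["fx"]*q[0]/-q[2], c["cy"]-c["fy"]*q[1]/-q[2]
E
python3 - <<'E'
from h import *
for n in("scene","top"):
    cv2.imwrite(f"pics/{n}0.png",r.capture(n)); c=r.camera_info(n); print(n,{k:(np.round(v,3).tolist()) if not isinstance(v,str) else v for k,v in c.items()})
s=r.get_state();print(s)
E
```

```text
scene {'fx': 596.61, 'fy': 596.61, 'cx': 311.969, 'cy': 249.403, 'view': [[0.877, 0.48, 0.002, -0.471], [-0.414, 0.754, 0.51, 0.177], [0.243, -0.448, 0.86, -1.318], [0.0, 0.0, 0.0, 1.0]]}
top {'fx': 554.56, 'fy': 554.56, 'cx': 317.959, 'cy': 229.193, 'view': [[-0.015, -1.0, -0.015, 0.064], [0.997, -0.016, 0.078, -0.523], [-0.078, -0.014, 0.997, -1.16], [0.0, 0.0, 0.0, 1.0]]}
{'time_s': 0.1, 'joints': array([-5.46563748e+01,  2.05895503e+01,  6.38886275e-01, -1.95588205e-02,
       -7.01369181e+01, -1.65060112e+01]), 'qd': array([ 0.04765386, -0.05471976,  0.0599719 ,  0.05914878, -0.07791194,
        0.12457419]), 'joint_torque': array([-4.00059638e-03, -5.84163845e+01,  2.93751705e+01,  7.01570928e+00,
        1.01038237e-02, -5.39826624e-05]), 'tcp_pos': array([ 0.21778718, -0.63845572,  0.24468455]), 'eef_rot': array([ 1.79910803e+02, -7.25638820e-03, -1.61169040e+02]), 'contact_force': array([-0.87998359, -0.09163212, -0.54150095]), 'moment': array([-0.00770125,  0.01591834,  0.04255277]), 'gripper_force': 0.0, 'gripper_width': 0.08791036512388956}
```

View pics/scene0.png

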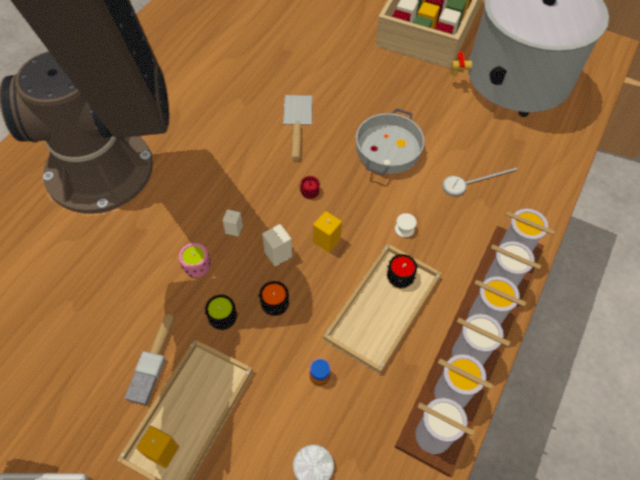

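View pics/top0.png

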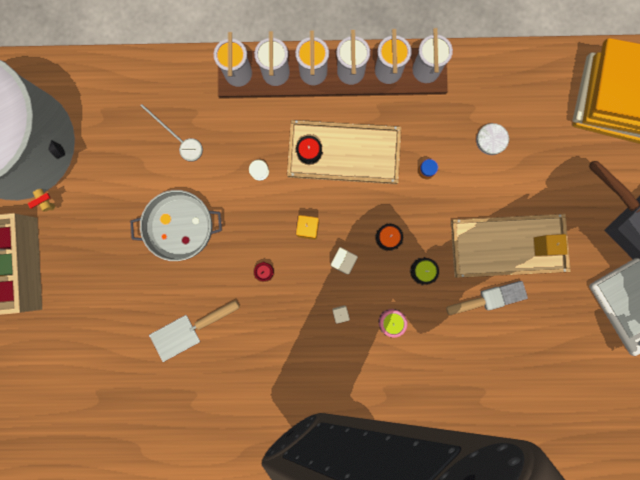

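The scene view shows orange shell (274,297), green shell (221,312), honey pillar (327,230), large ivory (278,244), stub (310,187). The small ivory (232,222) and the pink look-alike (194,260) are to be left alone. In the top view the same five are at (389,236), (425,270), (307,226), (343,260), (263,271). The trays are at about (344,152) and (511,245) there, and the pan is at (177,226).

Run:
```python
from h import *
T=cv2.imread("pics/top0.png");S=cv2.imread("pics/scene0.png")
cv2.imwrite("pics/topc.png",cv2.resize(T[110:290,225:585],None,fx=2.2,fy=2.2,interpolation=cv2.INTER_CUBIC))
cv2.imwrite("pics/scenec.png",cv2.resize(S[165:485,110:450],None,fx=1.85,fy=1.85,interpolation=cv2.INTER_CUBIC))
# wax discs / stub by colour near seeds
def blob(I,seed,rad,lo,hi):
    H=cv2.cvtColor(I,cv2.COLOR_BGR2HSV); m=cv2.inRange(H,lo,hi)
    k=np.zeros_like(m); cv2.circle(k,seed,rad,255,-1); m&=k
    c=max(cv2.findContours(m,0,2)[0],key=cv2.contourArea); e=cv2.minAreaRect(c); M=cv2.moments(c)
    return (M["m10"]/M["m00"],M["m01"]/M["m00"]),np.round(e[1],1),cv2.contourArea(c)
for n,ts,ss,lo,hi in [("orange",(389,236),(274,297),(4,150,90),(14,255,255)),("green",(425,270),(221,312),(27,120,70),(45,255,255)),("red",(308,149),(402,268),(0,200,150),(4,255,255)),
  ]:
    a=blob(T,ts,18,lo,hi);b=blob(S,ss,20,lo,hi)
    p,e=tri(ray("top",*a[0]),ray("scene",*b[0])); print(n,a,b,"xyz",p.round(4),"gap",e.round(4))
for I,p in((T,(263,271)),(S,(310,187)),(T,(307,226)),(S,(327,220)),(S,(278,232)),(T,(343,258))):
    print(p,cv2.cvtColor(I,cv2.COLOR_BGR2HSV)[p[1],p[0]])
```

```text
orange ((389.03261817547525, 235.99145299145297), array([35.3, 35.3]), 955.5) ((273.434451901566, 293.862192393736), array([20., 23.]), 372.5) xyz [ 0.5054 -0.0927  0.0367] gap 0.001
green ((425.4744923229321, 270.6235760277365), array([21.2, 20.5]), 336.5) ((219.54166666666666, 307.7374131944444), array([21., 23.]), 384.0) xyz [ 0.4323 -0.1662  0.0379] gap 0.0
red ((308.4639175257732, 148.19243986254295), array([19., 19.]), 291.0) ((402.5904455179817, 266.2071926999463), array([18., 21.]), 310.5) xyz [0.6941 0.0739 0.0438] gap 0.0007
(263, 271) [177 175 121]
(310, 187) [178 216 171]
(307, 226) [ 19 137 220]
(327, 220) [ 19 135 204]
(278, 232) [ 21  40 222]
(343, 258) [ 31  30 224]
```

View pics/topc.png

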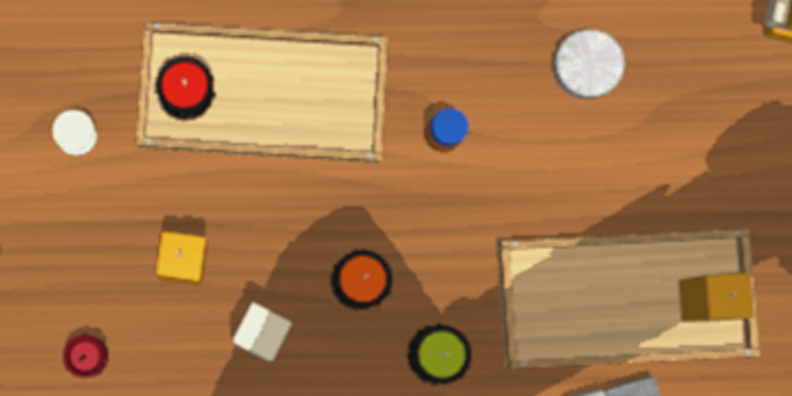

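View pics/scenec.png

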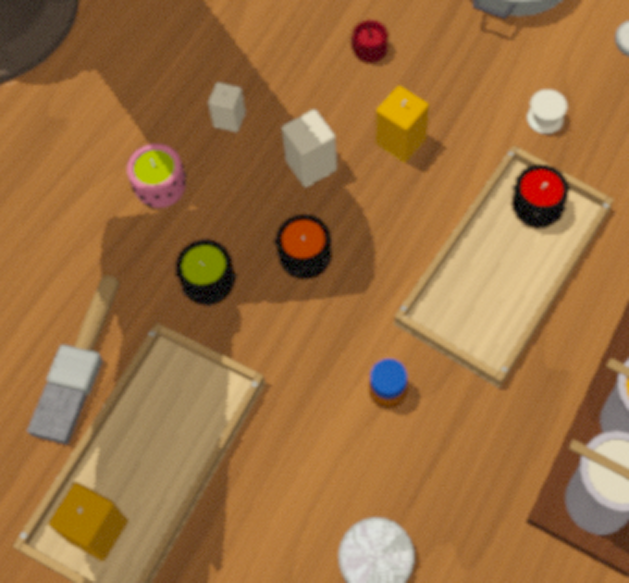

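The crops confirm the layout. In the top crop the honey top is centred at (181,257) and the ivory top at (262,332). The shell tray corners are (148,23), (387,38), (381,160), (138,147). The pillar tray corners are (499,239), (748,231), (758,355), (508,368).

Run:
```python
from h import *
t=lambda p:("top",p[0]/2.2+225-.3,p[1]/2.2+110-.3); s=lambda p:("scene",p[0]/1.85+110-.2,p[1]/1.85+165-.2)
TR=lambda a,b:print("tri",a,b,*[x.round(4) for x in tri(ray(*t(a)),ray(*s(b)))])
T=cv2.imread("pics/top0.png");H=cv2.cvtColor(T,cv2.COLOR_BGR2HSV)
def quad(seed,rad,lo,hi,z,name):
    m=cv2.inRange(H,lo,hi);k=np.zeros_like(m);cv2.circle(k,seed,rad,255,-1)
    c=max(cv2.findContours(m&k,0,2)[0],key=cv2.contourArea); q=cv2.boxPoints(cv2.minAreaRect(c))
    P=np.array([onz("top",u,v,z) for u,v in q]); e=np.roll(P,-1,0)-P
    print(name,q.round(1).tolist(),"ctr",P.mean(0).round(4),"sides",np.linalg.norm(e,axis=1).round(4),"ang",np.degrees(np.arctan2(e[:,1],e[:,0])).round(1)%90)
quad((307,226),18,(15,120,190),(28,255,255),.072,"honey")
quad((343,260),18,(10,0,90),(45,75,255),.072,"ivory")
TR((180,253),(404,103)) # honey wick
for name,C in(("shelltray",[(148,23),(387,38),(381,160),(138,147)]),("pillartray",[(499,239),(748,231),(758,355),(508,368)])):
    P=np.array([onz(*t(c),.022) for c in C]);print(name,P[:,:2].round(4).tolist(),P.mean(0).round(4),[np.linalg.norm(P[i]-P[i-1]).round(3) for i in range(4)])
    e=P[1]-P[0];f=P[2]-P[3];print("long axis ang",np.degrees(np.arctan2(e[1],e[0])),np.degrees(np.arctan2(f[1],f[0])))
TR((148,23),(611,203));TR((138,147),(513,150));TR((381,160),(398,320));TR((387,38),(503,384));TR((499,239),(265,378));TR((508,368),(157,327));TR((758,355),(17,545))
for n,p in(("orange",(389.03,236)),("green",(425.47,270.6)),("red",(308.46,148.2))):print(n,onz("top",*p,.04).round(4))
TR((85,355),(370,32)); print("stub",onz(*t((85,355)),.027))
print("pan",onz("top",176.5,226,.042), "packed pillar top",onz(*t((731,296)),.072))
```

```text
honey [[295.1000061035156, 234.39999389648438], [298.3999938964844, 214.60000610351562], [318.20001220703125, 217.89999389648438], [314.8999938964844, 237.60000610351562]] ctr [0.5264 0.0788 0.072 ] sides [0.041  0.041  0.041  0.0409] ang [79.9 79.6 79.7 79.6]
ivory [[329.3999938964844, 265.20001220703125], [338.79998779296875, 246.39999389648438], [357.6000061035156, 255.8000030517578], [348.20001220703125, 274.6000061035156]] ctr [0.4552 0.005  0.072 ] sides [0.0426 0.0426 0.0426 0.0425] ang [62.5 62.5 62.3 62.6]
tri (180, 253) (404, 103) [0.5291 0.079  0.076 ] 0.0005
shelltray [[0.7609, 0.1092], [0.7415, -0.1247], [0.6211, -0.1158], [0.6379, 0.1203]] [ 0.6904 -0.0027  0.022 ] [np.float64(0.123), np.float64(0.235), np.float64(0.121), np.float64(0.237)]
long axis ang -94.72892572679292 -94.0755787969551
pillartray [[0.5422, -0.2274], [0.5461, -0.4664], [0.427, -0.4701], [0.4181, -0.2319]] [ 0.4834 -0.349   0.022 ] [np.float64(0.124), np.float64(0.239), np.float64(0.119), np.float64(0.238)]
long axis ang -89.06498475210924 -87.85376117829544
tri (148, 23) (611, 203) [0.7632 0.1097 0.0137] 0.0001
tri (138, 147) (513, 150) [0.6419 0.1222 0.007 ] 0.0032
tri (381, 160) (398, 320) [ 0.6249 -0.116   0.0105] 0.0047
tri (387, 38) (503, 384) [ 0.746  -0.1254  0.0108] 0.0035
tri (499, 239) (265, 378) [ 0.5426 -0.2301  0.012 ] 0.0014
tri (508, 368) (157, 327) [ 0.4179 -0.2356  0.006 ] 0.0001
tri (758, 355) (17, 545) [ 0.4282 -0.4717  0.0157] 0.0031
orange [ 0.5056 -0.092   0.04  ]
green [ 0.4324 -0.1658  0.04  ]
red [0.6946 0.0739 0.04  ]
tri (85, 355) (370, 32) [0.4367 0.1726 0.0314] 0.0008
stub [0.4364066  0.17292537 0.027     ]
pan [0.53340197 0.3532393  0.042     ] packed pillar top [ 0.48156984 -0.42648596  0.072     ]
```

{"op": "jog_arm", "data": {"deltas": [[[1, 1.2, 2.3, 0, 0.14], [1, 2.4, 4.6, 0, 0.15], [1, 2.4, 4.6, 0, 0.15], [1, 2.4, 4.6, 0, 0.15], [1, 2.4, 4.6, 0, 0.15], [1, 2.4, 4.6, 0, 0.15], [1, 2.4, 4.6, 0, 0.15], [1, 2.4, 4.6, 0, 0.126]]], "force": 15}}

```text
time_s: 1.1
tcp_pos: [0.3983, -0.2922, 0.2455]
eef_rot: [180.0, 0.0, -94.1]
contact_force: [1.4, -0.4, -0.7]
gripper_width: 0.0878
gripper_force: 0.0
```

{"op": "jog_arm", "data": {"deltas": [[[1, 2.4, 4.6, 0, 0], [1, 2.4, 4.6, 0, 0], [1, 2.4, 4.6, 0, 0], [1, 2.4, 4.6, 0, 0], [1, 1.2, 1.8, 0, 0], [1, 0, 0, 0, 0], [1, 0, 0, 0, 0]]]}}

```text
time_s: 1.98
tcp_pos: [0.5054, -0.0924, 0.2453]
eef_rot: [180.0, -0.0, -94.4]
contact_force: [-0.0, -0.8, 0.3]
gripper_width: 0.0876
gripper_force: 0.0
```

Run:
```python
from h import *
i=r.camera_info("wrist");I=r.capture("wrist");cv2.imwrite("pics/w1.png",I);np.save("w1.npy",i["view"])
t=r.get_state();print(t["tcp_pos"],t["eef_rot"],{k:i[k] for k in("fx","cx","cy")},t["time_s"])
for n,p in(("orange",(.5056,-.092,.04)),("green",(.4324,-.1658,.04)),("ivory",(.4552,.005,.072))):print(n,np.round(proj("wrist",p,i)))
```

```text
[ 0.5053373  -0.09268124  0.24543576] [ 1.79969956e+02 -8.28932858e-03 -9.44060883e+01] {'fx': 380.6635248179658, 'cx': 322.15745436861897, 'cy': 234.6369180401014} 2.025
orange [322. 209.]
green [400. 120.]
ivory [385. 316.]
```

View pics/w1.png

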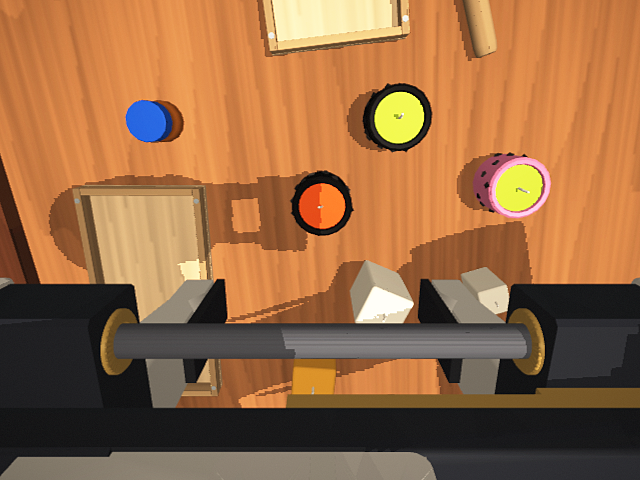

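The wrist view shows the orange wax at (321,206) against a predicted (322,209), and the green at (400,117) against (400,120). That agrees to about 1–2 mm, so I'm descending.

{"op": "jog_arm", "data": {"deltas": [[[1, 0, 0, -3, 0], [1, 0, 0, -4.5, 0], [1, 0, 0, -4.5, 0], [1, 0, 0, -4, 0], [1, 0, 0, -2.5, 0], [1, 0, 0, -1.4, 0], [1, 0, 0, -0.5, 0], [0.2, 0, 0, 0, 0]]]}}

```text
time_s: 3.02
tcp_pos: [0.5063, -0.092, 0.0421]
eef_rot: [-180.0, 0.0, -94.4]
contact_force: [0.2, -0.0, 0.3]
gripper_width: 0.0823
gripper_force: 0.0
```

{"op": "jog_arm", "data": {"deltas": [[[-0.3, 0, 0, 0, 0], [-0.5, 0, 0, 0, 0], [-0.5, 0, 0, 0, 0], [-0.5, 0, 0, 0, 0], [-0.5, 0, 0, 0, 0]]], "force": 15}}

```text
time_s: 3.65
tcp_pos: [0.5062, -0.0917, 0.0421]
eef_rot: [-180.0, 0.0, -94.3]
contact_force: [-1.0, 1.4, 5.8]
gripper_width: 0.0555
gripper_force: 15.0
```

{"op": "jog_arm", "data": {"deltas": [[[-0.5, 0, 0, 1, 0], [-0.5, 0, 0, 2.5, 0], [-0.5, 0, 0, 3.5, 0], [-0.5, 2, 0.2, 1, 0], [-0.5, 4, 0.3, 0, 0], [-0.5, 5, 0.4, 0, 0], [-0.5, 4.5, 0.3, 0, 0], [-0.5, 2.4, 0.2, 0, 0]]]}}

```text
time_s: 4.65
tcp_pos: [0.6867, -0.0777, 0.1213]
eef_rot: [180.0, -0.0, -94.4]
contact_force: [-0.3, 0.5, -0.9]
gripper_width: 0.0558
gripper_force: 15.0
```

{"op": "jog_arm", "data": {"deltas": [[[-0.5, 0, 0, 0, 0], [-0.5, 0, 0, -2, 0], [-0.5, 0, 0, -2.5, 0], [-0.5, 0, 0, -1.5, 0], [-0.5, 0, 0, -0.7, 0], [-0.5, 0, 0, 0, 0]]]}}

```text
time_s: 5.4
tcp_pos: [0.6848, -0.0779, 0.0546]
eef_rot: [180.0, -0.0, -94.4]
contact_force: [-0.2, -0.3, 0.0]
gripper_width: 0.0556
gripper_force: 15.0
```

Run:
```python
from h import *
cv2.imwrite("pics/s2.png",cv2.resize(r.capture("scene")[165:425,150:470],None,fx=2,fy=2))
t=r.get_state();print(t["tcp_pos"],t["contact_force"])
```

```text
[ 0.68521344 -0.0778364   0.05515553] [-0.04916947 -0.12764881 -0.81788787]
```

View pics/s2.png

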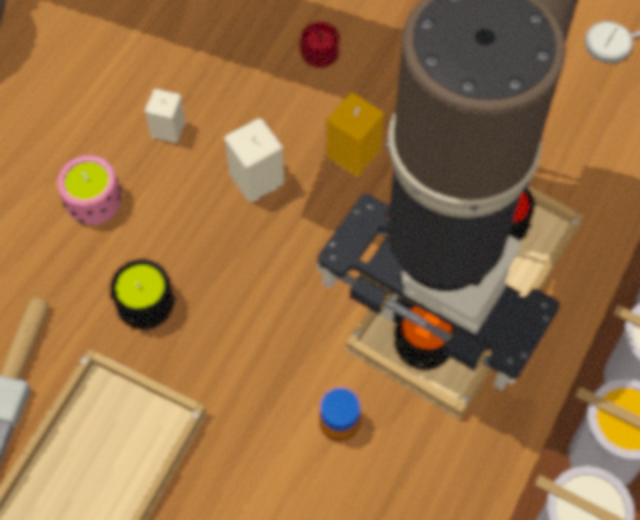

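The picture shows the orange shell hovering inside the tray's empty end at (422,335), clear of the walls. I'm lowering it gently.

{"op": "jog_arm", "data": {"deltas": [[[-0.5, 0, 0, -0.4, 0], [-0.5, 0, 0, -0.15, 0], [-0.5, 0, 0, 0, 0]]]}}

```text
time_s: 5.82
tcp_pos: [0.6849, -0.0778, 0.0491]
eef_rot: [180.0, 0.0, -94.4]
contact_force: [-0.1, -0.6, -2.2]
gripper_width: 0.0555
gripper_force: 15.0
```

{"op": "jog_arm", "data": {"deltas": [[[-0.5, 0, 0, -0.1, 0], [-0.5, 0, 0, -0.05, 0], [-0.5, 0, 0, 0, 0]]]}}

```text
time_s: 6.2
tcp_pos: [0.6851, -0.0778, 0.0481]
eef_rot: [-180.0, -0.0, -94.3]
contact_force: [-2.0, 0.6, 5.0]
gripper_width: 0.0551
gripper_force: 15.0
```

{"op": "jog_arm", "data": {"deltas": [[[0.4, 0, 0, 0, 0], [1, 0, 0, 0, 0], [1, 0, 0, 0, 0], [1, 0, 0, 1, 0], [1, 0, 0, 3, 0], [1, 0, 0, 4, 0], [1, -2, -0.6, 2, 0], [1, -4, -1.4, 0, 0]]]}}

```text
time_s: 7.2
tcp_pos: [0.6265, -0.0976, 0.1502]
eef_rot: [-179.7, 0.0, -94.3]
contact_force: [-0.2, -0.6, -0.6]
gripper_width: 0.0876
gripper_force: 0.0
```

{"op": "jog_arm", "data": {"deltas": [[[1, -5, -1.7, 0, 0], [1, -5, -1.7, 0, 0], [1, -5, -1.7, 0, 0], [1, -3, -1.1, 0, 0], [1, -1.3, -0.5, 0, 0], [1, 0, 0, -1, 0], [1, 0, 0, -2, 0]]]}}

```text
time_s: 8.07
tcp_pos: [0.4338, -0.1647, 0.1178]
eef_rot: [-179.8, 0.0, -94.3]
contact_force: [0.2, -0.0, -0.7]
gripper_width: 0.0879
gripper_force: 0.0
```

{"op": "jog_arm", "data": {"deltas": [[[1, 0, 0, -2.5, 0], [1, 0, 0, -2.5, 0], [1, 0, 0, -1.5, 0], [1, 0, 0, -1, 0], [1, 0, 0, 0, 0]]]}}

```text
time_s: 8.7
tcp_pos: [0.4321, -0.1647, 0.0417]
eef_rot: [179.9, -0.0, -94.3]
contact_force: [0.2, 0.2, -0.1]
gripper_width: 0.0871
gripper_force: 0.0
```

{"op": "jog_arm", "data": {"deltas": [[[0.2, 0, 0, 0, 0], [-0.5, 0, 0, 0, 0], [-0.5, 0, 0, 0, 0], [-0.5, 0, 0, 0, 0], [-0.5, 0, 0, 0, 0], [-0.5, 0, 0, 1, 0], [-0.5, 0, 0, 3, 0], [-0.5, 0, 0, 4, 0]]]}}

```text
time_s: 9.7
tcp_pos: [0.431, -0.1648, 0.1232]
eef_rot: [179.9, -0.0, -94.4]
contact_force: [0.9, -0.2, -1.5]
gripper_width: 0.0557
gripper_force: 15.0
```

{"op": "jog_arm", "data": {"deltas": [[[-0.5, 2, 1.3, 1, 0], [-0.5, 4, 2.5, 0, 0], [-0.5, 4.8, 3, 0, 0], [-0.5, 4.8, 3, 0, 0], [-0.5, 4.8, 3, 0, 0], [-0.5, 3.6, 2.3, 0, 0], [-0.5, 1.8, 1.2, 0, 0], [-0.5, 0, 0, 0, 0]]]}}

```text
time_s: 10.7
tcp_pos: [0.6906, -0.0009, 0.1321]
eef_rot: [180.0, -0.0, -94.3]
contact_force: [-0.6, -0.6, -1.4]
gripper_width: 0.0559
gripper_force: 15.0
```

{"op": "jog_arm", "data": {"deltas": [[[-0.5, 0, 0, -2, 0], [-0.5, 0, 0, -3, 0], [-0.5, 0, 0, -2, 0], [-0.5, 0, 0, -0.8, 0], [-0.5, 0, 0, 0, 0]]]}}

```text
time_s: 11.32
tcp_pos: [0.6895, -0.0022, 0.0547]
eef_rot: [180.0, -0.0, -94.4]
contact_force: [0.7, -0.2, -1.6]
gripper_width: 0.056
gripper_force: 15.0
```

{"op": "jog_arm", "data": {"deltas": [[[-0.5, 0, 0, -0.4, 0], [-0.5, 0, 0, -0.15, 0], [-0.5, 0, 0, -0.1, 0], [-0.5, 0, 0, 0, 0]]]}}

```text
time_s: 11.82
tcp_pos: [0.6901, -0.0018, 0.049]
eef_rot: [-180.0, 0.0, -94.3]
contact_force: [-2.0, 0.4, 4.8]
gripper_width: 0.0553
gripper_force: 15.0
```

{"op": "jog_arm", "data": {"deltas": [[[0.4, 0, 0, 0, 0], [1, 0, 0, 0, 0], [1, 0, 0, 0, 0], [1, 0, 0, 1, 0], [1, 0, 0, 3, 0], [1, 0, 0, 4, 0], [1, -1, 0.5, 3, -0.05], [1, -3, 1.5, 0, -0.055]]]}}

```text
time_s: 12.82
tcp_pos: [0.652, 0.0182, 0.1617]
eef_rot: [-179.7, 0.1, -100.5]
contact_force: [-0.1, 0.3, -0.6]
gripper_width: 0.0874
gripper_force: 0.0
```

{"op": "jog_arm", "data": {"deltas": [[[1, -4, 2, 0, 0], [1, -4, 2, 0, 0], [1, -3, 1.4, 0, 0], [1, -1.4, 0.6, 0, 0], [1, 0, 0, 0, 0], [1, 0, 0, 0, 0]]]}}

```text
time_s: 13.58
tcp_pos: [0.5269, 0.0782, 0.1584]
eef_rot: [-180.0, 0.0, -100.4]
contact_force: [-0.6, -0.4, -0.4]
gripper_width: 0.0877
gripper_force: 0.0
```

Run:
```python
from h import *
t=r.get_state();print(t["time_s"],t["tcp_pos"],t["eef_rot"])
T=r.capture("top");S=r.capture("scene");i=r.camera_info("wrist");W=r.capture("wrist")
for n,p in(("honey",(.5264,.0788,.072)),("ivory",(.4552,.005,.072))):print(n,np.round(proj("wrist",p,i)))
cv2.imwrite("pics/c3.png",np.hstack([cv2.resize(S[165:425,150:470],(400,325)),cv2.resize(W,(400,300),interpolation=cv2.INTER_AREA)[:, :] if 0 else cv2.copyMakeBorder(cv2.resize(W,(400,300)),0,25,0,0,0)]))
```

```text
13.575 [0.52688144 0.07817236 0.15838545] [-1.79955959e+02  1.52437400e-02 -1.00369199e+02]
honey [323. 252.]
ivory [424. 108.]
```

View pics/c3.png

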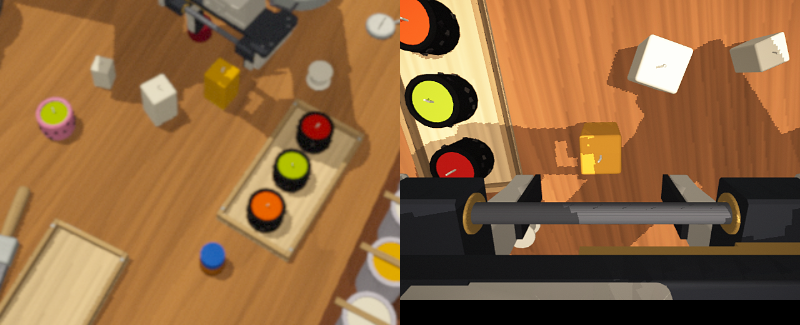

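Left: the orange, green and red shells stand upright in a row in the tray. Right: the honey top is at (600,155) in the composite, which is (321,248) in the wrist image against a predicted (323,252). It is aligned with the jaws.

{"op": "jog_arm", "data": {"deltas": [[[1, 0, 0, -2, 0], [1, 0, 0, -3.5, 0], [1, 0, 0, -3, 0], [1, 0, 0, -1.8, 0], [1, 0, 0, -0.55, 0], [0.2, 0, 0, 0, 0], [-0.5, 0, 0, 0, 0], [-0.5, 0, 0, 0, 0]]]}}

```text
time_s: 14.72
tcp_pos: [0.5264, 0.0784, 0.0503]
eef_rot: [-179.9, 0.0, -100.4]
contact_force: [-0.3, -0.2, 0.3]
gripper_width: 0.0632
gripper_force: 0.0
```

{"op": "jog_arm", "data": {"deltas": [[[-0.5, 0, 0, 0, 0], [-0.5, 0, 0, 0, 0], [-0.5, 0, 0, 0, 0]]]}}

```text
time_s: 15.1
tcp_pos: [0.5262, 0.0783, 0.0499]
eef_rot: [-180.0, 0.0, -100.4]
contact_force: [0.9, -0.3, 2.6]
gripper_width: 0.042
gripper_force: 14.9
```

{"op": "jog_arm", "data": {"deltas": [[[-0.5, 0, 0, 1, 0], [-0.5, 0, 0, 3, 0], [-0.5, 0, 0, 4, 0], [-0.5, 0, -1, 2.5, 0], [-0.5, -0.3, -3, 0, 0.05], [-0.5, -0.5, -4.5, 0, 0.05], [-0.5, -0.5, -5, 0, 0.05], [-0.5, -0.5, -5, 0, 0.058]]]}}

```text
time_s: 16.1
tcp_pos: [0.5074, -0.1081, 0.1551]
eef_rot: [-180.0, 0.0, -88.3]
contact_force: [1.3, -0.6, -1.5]
gripper_width: 0.0418
gripper_force: 14.9
```

{"op": "jog_arm", "data": {"deltas": [[[-0.5, -0.6, -5, 0, 0], [-0.5, -0.6, -5, 0, 0], [-0.5, -0.5, -5, 0, 0], [-0.5, -0.5, -5, 0, 0], [-0.5, -0.3, -3, 0, 0], [-0.5, -0.1, -1.4, 0, 0], [-0.5, 0, 0, 0, 0], [-0.5, 0, 0, 0, 0]]]}}

```text
time_s: 17.1
tcp_pos: [0.482, -0.35, 0.1547]
eef_rot: [180.0, 0.0, -88.4]
contact_force: [-0.2, 0.1, -1.3]
gripper_width: 0.0422
gripper_force: 14.9
```

{"op": "jog_arm", "data": {"deltas": [[[-0.5, 0, 0, -2, 0], [-0.5, 0, 0, -3.5, 0], [-0.5, 0, 0, -2.5, 0], [-0.5, 0, 0, -1.2, 0], [-0.5, 0, 0, 0, 0]]]}}

```text
time_s: 17.73
tcp_pos: [0.4819, -0.3502, 0.0623]
eef_rot: [179.9, 0.0, -88.4]
contact_force: [-0.3, -0.2, -0.4]
gripper_width: 0.0422
gripper_force: 14.9
```

Run:
```python
from h import *
S=r.capture("scene");T=r.capture("top")
cv2.imwrite("pics/c4.png",np.hstack([cv2.resize(S[300:480,60:300],(400,300)),cv2.resize(T[170:320,420:620],(400,300))]))
```

```text
(no output)
```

View pics/c4.png

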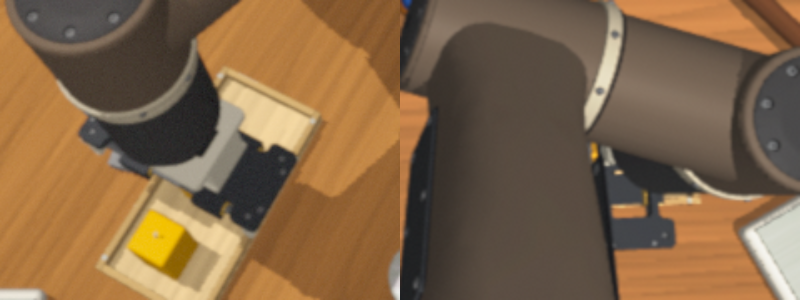

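The gripper sits centred across the tray next to the packed pillar at (160,245), with a visible gap and the +y end empty. I'm lowering it.

{"op": "jog_arm", "data": {"deltas": [[[-0.5, 0, 0, -0.4, 0], [-0.5, 0, 0, -0.1, 0], [-0.5, 0, 0, -0.1, 0], [-0.5, 0, 0, 0, 0]]]}}

```text
time_s: 18.32
tcp_pos: [0.4819, -0.3509, 0.0566]
eef_rot: [-180.0, -0.0, -88.5]
contact_force: [-0.3, -0.3, -0.9]
gripper_width: 0.0418
gripper_force: 14.9
```

{"op": "jog_arm", "data": {"deltas": [[[-0.5, 0, 0, -0.05, 0], [-0.5, 0, 0, -0.05, 0], [-0.5, 0, 0, 0, 0]]]}}

```text
time_s: 18.7
tcp_pos: [0.482, -0.3509, 0.0559]
eef_rot: [-180.0, -0.0, -88.4]
contact_force: [-1.1, 0.6, 3.9]
gripper_width: 0.042
gripper_force: 14.9
```

{"op": "jog_arm", "data": {"deltas": [[[0.4, 0, 0, 0, 0], [1, 0, 0, 0, 0], [1, 0, 0, 0, 0], [1, 0, 0, 1, 0], [1, 0, 0, 3, 0], [1, 0, 0, 4, 0], [1, 0, 1, 2.4, -0.06], [1, -0.3, 3, 0, -0.1]]]}}

```text
time_s: 19.7
tcp_pos: [0.4804, -0.3117, 0.1626]
eef_rot: [-179.7, -0.1, -97.8]
contact_force: [0.6, 0.8, -0.2]
gripper_width: 0.0879
gripper_force: 0.0
```

{"op": "jog_arm", "data": {"deltas": [[[1, -0.4, 5, 0, -0.1], [1, -0.4, 5, 0, -0.1], [1, -0.4, 5, 0, -0.1], [1, -0.4, 5, 0, -0.048], [1, -0.4, 5, 0, 0], [1, -0.3, 4, 0, 0], [1, -0.1, 2, 0, 0], [1, 0, 0.6, 0, 0]]]}}

```text
time_s: 20.7
tcp_pos: [0.4551, 0.0063, 0.1604]
eef_rot: [-180.0, 0.1, -117.4]
contact_force: [0.4, -0.1, -0.4]
gripper_width: 0.0876
gripper_force: 0.0
```

{"op": "jog_arm", "data": {"deltas": [[[1, 0, 0, 0, 0], [1, 0, 0, 0, 0]]]}}

```text
time_s: 20.95
tcp_pos: [0.4549, 0.0045, 0.1596]
eef_rot: [180.0, -0.0, -117.6]
contact_force: [0.7, 0.0, 0.2]
gripper_width: 0.0876
gripper_force: 0.0
```

Run:
```python
from h import *
t=r.get_state();print(t["time_s"],t["tcp_pos"],t["eef_rot"])
S=r.capture("scene");i=r.camera_info("wrist");W=r.capture("wrist")
print("ivory",np.round(proj("wrist",(.4552,.005,.072),i)))
cv2.imwrite("pics/c5.png",np.hstack([cv2.resize(S[300:480,60:300],(400,300)),cv2.resize(W,(400,300))]))
```

```text
20.95 [0.45492559 0.00454439 0.1596495 ] [ 1.79999748e+02 -2.46045476e-03 -1.17605319e+02]
ivory [323. 251.]
```

View pics/c5.png

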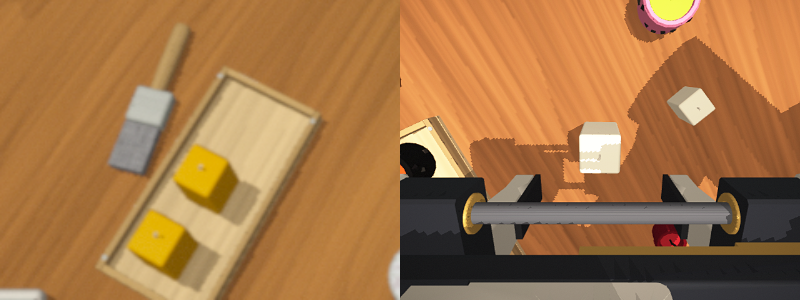

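Left: both honey pillars stand upright in the tray. Right: the large ivory top is at (600,152), square to the jaws as predicted.

{"op": "jog_arm", "data": {"deltas": [[[1, 0, 0, -2, 0], [1, 0, 0, -3.5, 0], [1, 0, 0, -3, 0], [1, 0, 0, -1.8, 0], [1, 0, 0, -0.65, 0], [0.2, 0, 0, 0, 0], [-0.5, 0, 0, 0, 0], [-0.5, 0, 0, 0, 0]]]}}

```text
time_s: 22.05
tcp_pos: [0.4554, 0.0053, 0.0508]
eef_rot: [-179.9, 0.1, -117.6]
contact_force: [-0.1, -0.3, -0.2]
gripper_width: 0.0635
gripper_force: 0.0
```

{"op": "jog_arm", "data": {"deltas": [[[-0.5, 0, 0, 0, 0], [-0.5, 0, 0, 0, 0], [-0.5, 0, 0, 0, 0]]]}}

```text
time_s: 22.42
tcp_pos: [0.4552, 0.0053, 0.0503]
eef_rot: [-180.0, 0.0, -117.5]
contact_force: [0.2, -0.3, 2.4]
gripper_width: 0.0421
gripper_force: 15.0
```

{"op": "jog_arm", "data": {"deltas": [[[-0.5, 0, 0, 1, 0], [-0.5, 0, 0, 3, 0], [-0.5, 0, 0, 4, 0], [-0.5, 0.1, -1, 2.5, 0.05], [-0.5, 0.3, -3, 0, 0.1], [-0.5, 0.4, -4.5, 0, 0.1], [-0.5, 0.4, -5, 0, 0.1], [-0.5, 0.4, -5, 0, 0.1]]]}}

```text
time_s: 23.42
tcp_pos: [0.4708, -0.1812, 0.1557]
eef_rot: [-180.0, 0.0, -91.6]
contact_force: [0.2, -0.0, -1.0]
gripper_width: 0.0421
gripper_force: 15.0
```

{"op": "jog_arm", "data": {"deltas": [[[-0.5, 0.4, -4.5, 0, 0.058], [-0.5, 0.3, -3, 0, 0], [-0.5, 0.2, -1.7, 0, 0], [-0.5, 0, -0.5, 0, 0], [-0.5, 0, 0, 0, 0], [-0.5, 0, 0, 0, 0]]]}}

```text
time_s: 24.18
tcp_pos: [0.4799, -0.276, 0.1552]
eef_rot: [-180.0, 0.0, -88.4]
contact_force: [0.1, 0.6, -1.7]
gripper_width: 0.0421
gripper_force: 15.0
```

{"op": "jog_arm", "data": {"deltas": [[[-0.5, 0, 0, -2, 0], [-0.5, 0, 0, -3.5, 0], [-0.5, 0, 0, -2.5, 0], [-0.5, 0, 0, -1.2, 0], [-0.5, 0, 0, -0.4, 0], [-0.5, 0, 0, 0, 0]]]}}

```text
time_s: 24.92
tcp_pos: [0.4804, -0.2768, 0.0596]
eef_rot: [-180.0, -0.0, -88.4]
contact_force: [-0.4, -0.5, -1.0]
gripper_width: 0.0419
gripper_force: 15.0
```

Contact is expected at about 0.0563.

{"op": "jog_arm", "data": {"deltas": [[[-0.5, 0, 0, -0.2, 0], [-0.5, 0, 0, -0.1, 0], [-0.5, 0, 0, -0.05, 0], [-0.5, 0, 0, 0, 0]]]}}

```text
time_s: 25.42
tcp_pos: [0.4802, -0.2769, 0.0563]
eef_rot: [-180.0, -0.0, -88.4]
contact_force: [-1.7, 2.0, 6.0]
gripper_width: 0.0421
gripper_force: 15.0
```

{"op": "jog_arm", "data": {"deltas": [[[0.4, 0, 0, 0, 0], [1, 0, 0, 0, 0], [1, 0, 0, 0, 0], [1, 0, 0, 1, 0], [1, 0, 0, 3, 0], [1, 0, 0, 4, 0], [1, 0, 1, 2, 0], [1, -0.3, 4, 0, 0]]]}}

```text
time_s: 26.42
tcp_pos: [0.4784, -0.2275, 0.1581]
eef_rot: [-179.8, -0.1, -88.6]
contact_force: [0.4, 1.2, -0.9]
gripper_width: 0.0878
gripper_force: 0.0
```

{"op": "jog_arm", "data": {"deltas": [[[1, -0.5, 5, 0, 0], [1, -0.5, 5, 0, 0], [1, -0.5, 5, 0, 0], [1, -0.5, 5, 0, 0], [1, -0.5, 5, 0, 0], [1, -0.5, 5, 0, 0], [1, -0.5, 5, 0, 0], [1, -0.3, 3, 0, 0]]]}}

```text
time_s: 27.42
tcp_pos: [0.4388, 0.1554, 0.1565]
eef_rot: [-179.9, 0.0, -88.4]
contact_force: [0.4, 0.1, -0.3]
gripper_width: 0.088
gripper_force: 0.0
```

{"op": "jog_arm", "data": {"deltas": [[[1, -0.3, 2, 0, 0], [1, 0, 0, 0, 0], [1, 0, 0, 0, 0]]]}}

```text
time_s: 27.8
tcp_pos: [0.4359, 0.1728, 0.1558]
eef_rot: [-180.0, 0.0, -88.4]
contact_force: [0.6, -0.2, -0.2]
gripper_width: 0.0874
gripper_force: 0.0
```

Run:
```python
from h import *
t=r.get_state();print(t["time_s"],t["tcp_pos"],t["eef_rot"])
S=r.capture("scene");i=r.camera_info("wrist");W=r.capture("wrist")
print("stub",np.round(proj("wrist",(.4364,.1729,.027),i)))
cv2.imwrite("pics/c6.png",np.hstack([cv2.resize(S[200:480,60:450],(400,300)),cv2.resize(W,(400,300))]))
```

```text
27.8 [0.43585666 0.17284489 0.15583967] [-1.79995386e+02  3.26813803e-03 -8.84409289e+01]
stub [322. 232.]
```

View pics/c6.png

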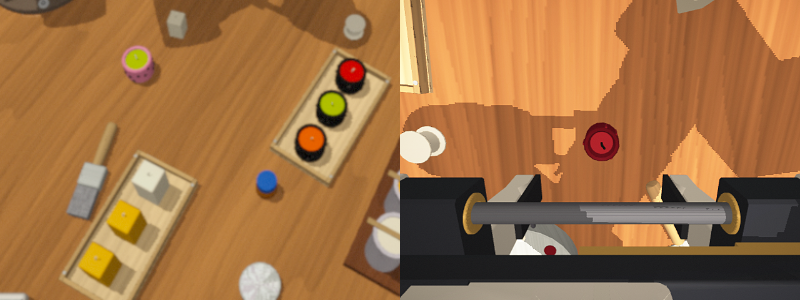

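All four candles stand upright in their trays. The stub is at (601,142) in the composite, wrist (322,227), against a predicted (322,232).

{"op": "jog_arm", "data": {"deltas": [[[1, 0, 0, -2, 0], [1, 0, 0, -4, 0], [1, 0, 0, -4, 0], [1, 0, 0, -2.2, 0], [1, 0, 0, -1, 0], [0.2, 0, 0, 0, 0], [-0.5, 0, 0, 0, 0], [-0.5, 0, 0, 0, 0]]]}}

```text
time_s: 28.9
tcp_pos: [0.4364, 0.1736, 0.0245]
eef_rot: [-179.9, 0.1, -88.5]
contact_force: [-0.2, -0.0, 0.7]
gripper_width: 0.0637
gripper_force: 0.0
```

{"op": "jog_arm", "data": {"deltas": [[[-0.5, 0, 0, 0, 0], [-0.5, 0, 0, 0, 0], [-0.5, 0, 0, 0, 0], [-0.5, 0, 0, 1, 0], [-0.5, 0, 0, 3, 0], [-0.5, 0, 0, 4, 0], [-0.5, 0.5, 1, 3, 0], [-0.5, 2, 3.5, 0, 0]]], "force": 10}}

```text
time_s: 29.9
tcp_pos: [0.4617, 0.2186, 0.1373]
eef_rot: [-179.8, 0.2, -88.5]
contact_force: [0.6, 0.8, 0.5]
gripper_width: 0.0418
gripper_force: 10.0
```

{"op": "jog_arm", "data": {"deltas": [[[-0.5, 2.3, 4.3, 0, 0], [-0.5, 2.3, 4.3, 0, 0], [-0.5, 1.7, 3, 0, 0], [-0.5, 1, 1.9, 0, 0], [-0.5, 0, 0, 0, 0], [-0.5, 0, 0, 0, 0]]]}}

```text
time_s: 30.65
tcp_pos: [0.5334, 0.3526, 0.1336]
eef_rot: [180.0, -0.0, -88.5]
contact_force: [0.8, -0.2, -0.8]
gripper_width: 0.0417
gripper_force: 10.0
```

Run:
```python
from h import *
t=r.get_state();print(t["time_s"],t["tcp_pos"],t["gripper_width"])
S=r.capture("scene");T=r.capture("top")
cv2.imwrite("pics/c7.png",np.hstack([cv2.resize(S[50:290,250:570],(400,300)),cv2.resize(T[120:330,80:360],(400,300))]))
```

```text
30.65 [0.53343509 0.3526036  0.133609  ] 0.04171514533043143
```

View pics/c7.png

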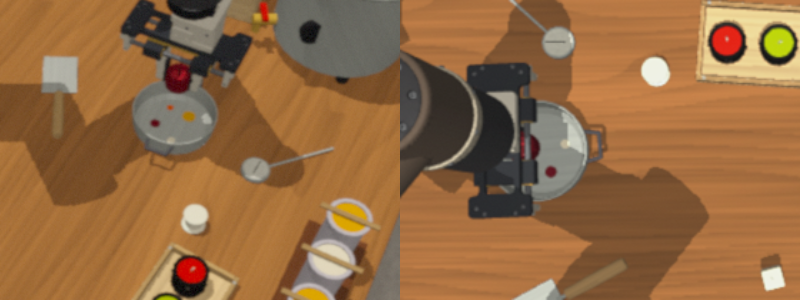

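Left: the stub is held above the pan, rim centred near (174,112) in the crop. Right: it is over the pan from the top as well. A quick check of the pan centre against the scene view.

Run:
```python
from h import *
print(proj("scene",(.5334,.3532,.042)), [np.round(proj("scene",(.5334+.075*np.cos(a),.3532+.075*np.sin(a),.042))) for a in np.arange(4)*np.pi/2])
print(tri(ray("top",176.5,226),ray("scene",390,140)))
```

```text
(np.float64(387.7751179926199), np.float64(138.3534822219101)) [array([419., 151.]), array([402., 116.]), array([357., 126.]), array([373., 162.])]
(array([0.53590041, 0.35661346, 0.03396596]), np.float64(0.004211410049924031))
```

{"op": "jog_arm", "data": {"deltas": [[[-0.5, 0, 0, -2, 0], [-0.5, 0, 0, -3, 0], [-0.5, 0, 0, 0, 0]]]}}

```text
time_s: 31.12
tcp_pos: [0.5326, 0.3514, 0.0819]
eef_rot: [179.8, -0.2, -88.5]
contact_force: [0.2, -0.1, 0.2]
gripper_width: 0.042
gripper_force: 10.0
```

{"op": "jog_arm", "data": {"deltas": [[[-0.5, 0.2, 0.3, -1.5, 0], [-0.5, 0, 0, -2, 0], [-0.5, 0, 0, -1, 0], [-0.5, 0, 0, -0.4, 0], [-0.5, 0, 0, -0.2, 0], [-0.5, 0, 0, 0, 0]]]}}

```text
time_s: 31.88
tcp_pos: [0.5362, 0.3564, 0.033]
eef_rot: [-180.0, 0.0, -88.4]
contact_force: [0.9, 0.4, 0.1]
gripper_width: 0.042
gripper_force: 10.0
```

{"op": "jog_arm", "data": {"deltas": [[[-0.5, 0, 0, -0.1, 0], [-0.5, 0, 0, -0.1, 0], [-0.5, 0, 0, 0, 0]]]}}

```text
time_s: 32.25
tcp_pos: [0.5359, 0.3562, 0.0306]
eef_rot: [180.0, 0.0, -88.5]
contact_force: [-1.0, 0.7, -0.6]
gripper_width: 0.0419
gripper_force: 10.0
```

Lowering about 2 mm more, then opening to about 57 mm (claw 0.3) and rising.

{"op": "jog_arm", "data": {"deltas": [[[-0.5, 0, 0, -0.1, 0], [-0.5, 0, 0, -0.1, 0], [-0.5, 0, 0, 0, 0]]]}}

```text
time_s: 32.62
tcp_pos: [0.5359, 0.3561, 0.0284]
eef_rot: [180.0, -0.0, -88.5]
contact_force: [0.2, 1.2, -0.5]
gripper_width: 0.0416
gripper_force: 10.0
```

{"op": "jog_arm", "data": {"deltas": [[[0, 0, 0, 0, 0], [0.3, 0, 0, 0, 0], [0.3, 0, 0, 0, 0], [0.3, 0, 0, 0, 0], [0.3, 0, 0, 2, 0], [0.3, 0, 0, 4, 0], [0.3, 0, 0, 4, 0], [0.3, 0, 0, 4, 0]]]}}

```text
time_s: 33.62
tcp_pos: [0.5358, 0.356, 0.1699]
eef_rot: [180.0, -0.0, -88.5]
contact_force: [0.8, 0.6, 0.5]
gripper_width: 0.0569
gripper_force: 0.0
```

{"op": "jog_arm", "data": {"deltas": [[[0.3, -2, -4, 2, 0], [0.3, -2, -4, 0, 0], [0.3, -2, -4, 0, 0], [0.3, 0, 0, 0, 0], [0.3, 0, 0, 0, 0]]]}}

```text
time_s: 34.25
tcp_pos: [0.4763, 0.2364, 0.1891]
eef_rot: [-179.9, 0.0, -88.5]
contact_force: [-0.2, 0.7, -0.0]
gripper_width: 0.0571
gripper_force: 0.0
```

Run:
```python
from h import *
t=r.get_state();print(t["time_s"],t["tcp_pos"],t["gripper_width"])
cv2.imwrite("pics/c8.png",r.capture("scene"))
```

```text
34.25 [0.476273   0.23641172 0.18910665] 0.05709130929369706
```

View pics/c8.png

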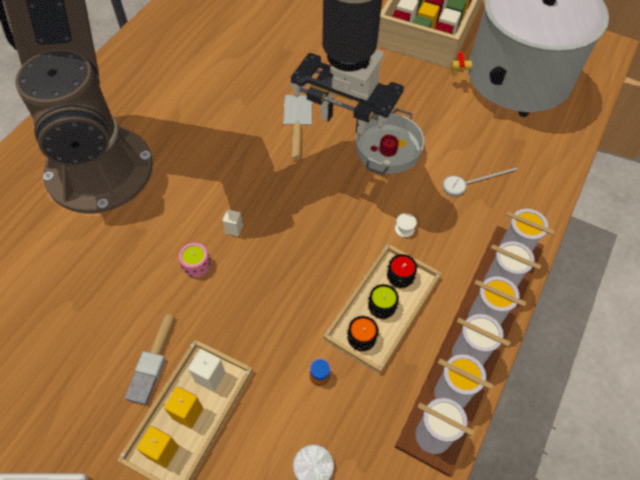

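The stub is in the pan at (389,145). The bowl candles stand at (402,269), (383,300), (363,333) and the pillars at (206,369), (183,406), (156,445). The look-alikes have not moved, so I'm handing in.

```bash
python3 -c "
from plant import r
print(r.close_job())"
```

```text
the job is handed in; nothing more can be done
None
```

The job is handed in at about 34 s of the 122 s allowed: both bowl candles and both pillars stand upright in their trays, the stub is in the pan, and the packed candles and look-alikes were left alone.

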